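# Peel the clinging formed tray off its stack and present it over the backlight

### The job

The pocketed tray on top of the stack clings inside the plain tray under it, with one corner tucked under that tray's lip. Take it by its upright corner tab, raise that corner first while the opposite corner is still tucked under the lip, then draw the tray out and lift it away, leaving the lower tray seated in its nest and everything else on the bench where it is. Finish still holding it by the tab, level and still, centred about 10 cm above the backlight panel: do not put it down or let go.

Things in the scene. Friction and masses are not known exactly. Their poses are not given: they have to be found in the camera images.
- upper_tray: White formed tray with 3 x 2 pockets, 70 g: flange 134 (x) x 104 (y) x 3 mm, body 114 x 84 mm reaching 10 mm below it. Origin: centre, at the flange's underside; z up. Its body has 4 mm of play in the lower tray; sprung nubs cling to both long sides (about 1 N each for the first 6 mm). Corner (-x,-y) has the pull tab; (+x,+y) is under the lip: a straight pull brings the lower tray along.
- tab (a point): Centre of the upright pull tab: a plate 8 mm thick, 26 wide, 28 high, base 3 mm over the flange's underside. It is 90 mm from the tray's origin along tray direction (-0.793, -0.610), 17 mm above it; top edge 14 mm above this point. Thin along that direction, wide across it: close the fingers along it. Nothing near it is higher than the flange.
- tucked_corner (a point): Flange corner (+x,+y), underside, at (67, 52, 0) mm of the upper tray: pivot for raising the tab. The lip covers the last 7 x 7 mm of the flange, 4.5 mm above its top; beyond a tilt of about 0.35 rad it jams. Tilted 0.22 to 0.28 rad, the tray can be drawn level towards the tab; 15 mm of draw frees it from the lip.
- lower_tray: Plain grey tray under the pocketed one, 420 g, loose in the nest: 132 x 102 x 15 mm, cavity 122 x 92 x 12 mm, axes as the upper tray's. Origin: centre of its underside; the rim is 15 mm above. At its (+x,+y) corner a lip on two short walls rises to 25.5 mm.
- nest: Fixed aluminium plate 154 x 122 x 6 mm with low steel rails (14 mm above the bench) that hold the lower tray with 1.5 mm of play. Origin: centre of its underside, on the bench; the lower tray stands on the plate, 6 mm up.
- backlight: Fixed flat backlight panel, 160 x 130 mm, top 15 mm above the bench, white diffuser in a grey frame. Origin: centre of its underside, on the bench.
- tweezers: Bystander: tweezers lying between nest and backlight, 125 x 18 x 10 mm.
- loupe: Bystander: small folding loupe, 52 x 30 x 16 mm, behind the work.
- pad: Bystander: note pad, 60 x 105 x 12 mm, front left.
- slot_magazine: Bystander: slotted metal magazine, 58 x 201 x 62 mm, far left.
- die_tray: Bystander: small square die tray, 51 x 51 x 10 mm, at the front between nest and backlight.

How it is judged:
On the way, in this order (a step that is already met when the one before it is completed fails the run):
1. the tab's corner is raised by 15 mm or more while the opposite corner is still tucked under the lip of the seated lower tray (z of tab in the frame of lower_tray above 0.047 m and z of tucked_corner in the frame of lower_tray below 0.0205 m and x of tucked_corner in the frame of lower_tray above 0.0605 m and y of tucked_corner in the frame of lower_tray above 0.0455 m), for 0.1 s.
2. the whole upper tray is lifted clear of the lower tray (z of each of tucked_corner, upper_tray in the frame of lower_tray above 0.04 m and contact force between the fingers and upper_tray above 1 N), for 0.1 s.
At the end, for the whole second after the job is handed in: Upper tray held by its tab in the fingers, still, level within 0.16 rad, centre within 25 mm of the backlight's centre from above and 75 to 165 mm above the bench, touching neither panel nor lower tray; lower tray flat in its nest, within 6 mm of its centre (horizontal distance between upper_tray and backlight below 0.025 m and height (world z) of upper_tray between 0.075 and 0.165 m and angle between upper_tray's own z axis and vertical below 0.16 rad and linear speed of upper_tray below 0.02 m/s and distance between the grasp point and tab below 0.035 m and contact force between the fingers and upper_tray above 1 N and contact force between upper_tray and backlight below 0.01 N and contact force between upper_tray and lower_tray below 0.01 N and horizontal distance between lower_tray and nest below 0.006 m and z of lower_tray in the frame of nest below 0.008 m and angle between lower_tray's own z axis and vertical below 0.03 rad); the arm keeps its last pose, push and grip.
It fails at once if the lower tray comes up with the upper one (more than 8 mm or 0.1 rad) (z of lower_tray in the frame of nest above 0.014 m or angle between lower_tray's own z axis and vertical above 0.1 rad).
It fails at once if a bystander is pushed more than 20 mm (distance of any of tweezers, loupe, die_tray, pad, slot_magazine from where it was at the start of the episode above 0.02 m).
It also fails if it takes over 45 s, if anything falls off the work surface, if the arm or the gripper's body presses on something with over 40 N, if the wrist force passes 120 N, or if a joint passes its speed limit or range.

### The arm

A 7-joint arm with a two-finger parallel gripper is mounted at the origin on a cart in front of the work surface, level with it; the furniture and walls round the work are solid. World frame = base frame: x ahead of the robot, y to its left, z up, the work surface at z = 0. Lengths are in m, angles in rad, forces in N, time in s.
With the tool pointing down it reaches from about 0.425 to 0.925 m from the base axis. Payload 6.8 kg.
Tool frame: the origin (TCP) lies at the very end of the fingers, on their centre line; the grasp point (between the pads) lies 19 mm behind it; y points along the fingers, z is the direction in which the jaws open and shut, and the axes are right-handed (so a half turn about y gives the same grasp; the last joint's range is limited). The gripper opens to 85 mm and grips with 20 to 120 N. Pads are 22 mm wide; open, the fingers measure 114 mm over their backs; the gripper's body (76 mm by 85 mm) begins 54 mm behind the grasp point. The pads swing forward as they close: fully open they stand 13 mm farther back than shut.
Start: joints at [1.08, 0.477, 0.022, 1.555, -0.011, 1.109, -0.083], TCP at [0.252, -0.626, 0.231] pointing down, gripper open.
Joint ranges: [-2.96, 2.96], [-0.34, 2.1], [-1.41, 1.46], [0.24, 2.44], [-1.37, 4.51], [0.17, 1.92], [-2.96, 2.96]. Speed limits (rad/s): [2.39, 2.39, 3.14, 3.14, 3.14, 3.14, 3.14].

### API

Orientations are given as a rotation vector (axis times angle).
In Python, from rig import env gives the robot as it stands.
- The arm moves only by the tool move_arm, never from a script. Its argument "commands" is a list of rows, each an object with "jaw": the closure, from 0 (fully open) to 1 (shut); "linear": the shift along the tool's x, y, z in m, a list of three; "twist": the turn, a rotation vector about the tool's x, y, z in rad, a list of three. A call has 1 to 8 rows; each row is the pose to reach, as a shift and turn from the pose measured when the call began, along the tool's axes at that moment; what a row does not reach only later rows make up. A row lasts 1/10 s, in which the tool goes at most 50 mm and 8.59 degrees, less where a joint would pass 70% of its speed; a pose out of reach is approached as far as the arm can. A call with a gripper value outside its range is refused whole. The fingers move at their own pace and stop on an object; "newtons" is the grip in N (left out, the last holds). Time passes only in rows, so rows that repeat a pose let the fingers close. It gives the time, the measured TCP pose, the force and the opening at its end, in the units of the state.
- env.observe(): the state, without advancing time (a new reading comes with each control period).
- env.get_image(name): name is "side" or "top" or "wrist"; returns a dict with "image" (420x560x3 uint8, red, green, blue), "z_map" (420x560 float32, m along the optical axis (not along the pixel's ray), 0 where there is no reading), "fx", "fy", "cx", "cy" (pixels), "pose" (4x4, takes a point from camera to world coordinates). Camera axes: x right, y down, z forward; pixel columns grow to the right and rows downward; lengths in m; the calibration is good to about 2 mm. The wrist camera is an equidistant fisheye: a pixel r from the principal point sees the ray r / f radians off the axis. A picture is of the moment at which its call begins.
- env.sign_off(): hands the job in, once; it reports no verdict.
Trained networks look in a picture, given as the dict that the camera call returned (one of the last four; its "shot" number tells which), for a name from the list of things; names that differ only in an ending like _2 or _b are one class to them, and where a whole thing is asked for, a point or a joint stands for the part that bears it (a point fixed in the world has none). Each returns a list of dicts, best first, with "confidence" (0 to 1); they miss things now and then, are a little off and sometimes report something else, mostly with a low value. They report only what shows in the picture. A call takes as long as a camera call.
- env.boxes_of(picture, query): "bbox" ([left, top, width, height] in pixels, round what is visible of it).
- env.tip_of(picture, query): "point" ([column, row] in pixels: a listed point, or the origin of a listed thing).
The state is a dict: "time": time; "qpos": joint angles; "joint_vel": joint speeds; "joint_torque": joint torques, N m; "eef_pos": TCP position; "eef_rot": TCP orientation; "force": force on the tool from outside, world axes, zero at the start; "ft_torque": the same for the moment, N m; "width": finger opening in m.
Only numpy, scipy, OpenCV 4.12 (cv2) and the standard library are available. Lean on these libraries where they do the work, as an engineer would, in place of code of your own. Each camera call takes 0.05 s, during which the arm holds its last target.

## Working session

There is one attempt and no reset: what is moved stays moved. The work goes in short steps, Python scripts to look and compute and a tool call to move; the robot and the scene stay as the last step left them, time stands still between calls to the robot, and variables do not carry over. Pictures are saved under pics/ and viewed, and the job is handed in when it is done.

Besides the shell and the picture viewer there is one more tool, called after "Request:" by a JSON object that holds its "fn" and its "kwargs". move_arm: Moves the arm, as the interface text tells. Its arguments: {"type":"object","properties":{"commands":{"type":"array","items":{"type":"object","properties":{"jaw":{"type":"number"},"linear":{"type":"array","items":{"type":"number"}},"twist":{"type":"array","items":{"type":"number"}}}}},"newtons":{"type":"number"}},"required":["commands"]}

```bash
ls; mkdir -p pics
cat > h.py <<'E'
import numpy as np, cv2
from rig import env
from scipy.spatial.transform import Rotation as R
def save(p,n): cv2.imwrite('pics/'+n+'.png',cv2.cvtColor(p['image'],cv2.COLOR_RGB2BGR))
def unproj(p,u,v,z=None):
    if z is None:
        zm=p['z_map'][int(v)-2:int(v)+3,int(u)-2:int(u)+3]; z=np.median(zm[zm>0])
    c=np.array([(u-p['cx'])/p['fx']*z,(v-p['cy'])/p['fy']*z,z,1])
    return (np.array(p['pose'])@c)[:3]
def proj(p,X):
    c=np.linalg.inv(p['pose'])@np.append(X,1); return p['fx']*c[0]/c[2]+p['cx'],p['fy']*c[1]/c[2]+p['cy']
def cloud(p):
    z=p['z_map']; v,u=np.indices(z.shape)
    c=np.stack([(u-p['cx'])/p['fx']*z,(v-p['cy'])/p['fy']*z,z],-1)
    T=np.array(p['pose']); return c@T[:3,:3].T+T[:3,3]
E
python3 - <<'E'
from h import *
s=env.observe(); print({k:np.round(v,3) for k,v in s.items()})
for n in ['top','side']:
    p=env.get_image(n); save(p,n+'0'); print(n,np.round(p['pose'],3).tolist(),p['fx'])
    np.savez(f'/tmp/{n}0.npz',**{k:v for k,v in p.items() if k!='image'},image=p['image'])
    for q in ['upper_tray','lower_tray','nest','backlight','tab','tucked_corner']:
        b=env.boxes_of(p,q)[:1] if q not in('tab','tucked_corner') else []
        t=env.tip_of(p,q)[:2]
        print(q,[(x['bbox'],x['confidence']) for x in b],[(np.round(x['point']),round(x['confidence'],2),np.round(unproj(p,*x['point']),3)) for x in t])
E
```

```text
pics
{'time': np.float64(0.0), 'qpos': array([ 1.08 ,  0.478,  0.022,  1.556, -0.011,  1.109, -0.083]), 'joint_vel': array([-0.001,  0.001, -0.   ,  0.   , -0.001, -0.001, -0.001]), 'joint_torque': array([-1.0000e-03, -5.9645e+01,  1.6080e+00, -2.8120e+01,  1.2000e-02,
        9.0000e-03, -0.0000e+00]), 'eef_pos': array([ 0.252, -0.626,  0.23 ]), 'eef_rot': array([-0.39 ,  2.014, -2.01 ]), 'force': array([0.742, 0.22 , 0.189]), 'ft_torque': array([ 0.015, -0.016,  0.053]), 'width': np.float64(0.085)}
top [[-0.04, -0.975, 0.217, 0.259], [-0.999, 0.037, -0.015, 0.061], [0.006, -0.218, -0.976, 1.337], [0.0, 0.0, 0.0, 1.0]] 506.9123447819849
upper_tray [([254.7, 184.1, 62.3, 56.3], 0.81)] [(array([276., 212.]), 0.85, array([0.571, 0.05 , 0.013])), (array([133., 264.]), 0.57, array([0.436, 0.416, 0.062]))]
lower_tray [] []
nest [([263.1, 192.6, 37.5, 54.0], 0.84)] [(array([279., 210.]), 0.7, array([0.574, 0.043, 0.014])), (array([205., 269.]), 0.59, array([0.423, 0.244, 0.011]))]
backlight [([389.3, 185.6, 59.5, 61.5], 0.79)] [(array([419., 219.]), 0.68, array([ 0.535, -0.332,  0.014])), 
[... 345 characters left out ...]
0.927, -0.376, 0.481], [0.0, 0.0, 0.0, 1.0]] 394.8374873977826
upper_tray [([244.8, 205.4, 52.8, 26.1], 0.87)] [(array([271., 226.]), 0.56, array([0.57 , 0.048, 0.015]))]
lower_tray [([246.3, 221.6, 48.2, 19.9], 0.58)] [(array([268., 229.]), 0.55, array([0.576, 0.078, 0.017]))]
nest [([240.1, 220.7, 61.7, 24.5], 0.63)] [(array([268., 229.]), 0.73, array([0.577, 0.092, 0.023])), (array([281., 188.]), 0.2, array([ 0.546, -0.299,  0.013]))]
backlight [([259.9, 181.6, 46.8, 15.9], 0.85)] [(array([301., 206.]), 0.61, array([ 0.476, -0.145,  0.001])), (array([279., 186.]), 0.59, array([ 0.552, -0.316,  0.014]))]
tab [] []
tucked_corner [] [(array([250., 234.]), 0.56, array([0.623, 0.119, 0.019]))]
```

Run:
```python
import cv2
a=cv2.imread('pics/top0.png'); cv2.imwrite('pics/top0z.png',cv2.resize(a[165:285,230:470],None,fx=3.3,fy=3.3,interpolation=cv2.INTER_CUBIC))
a=cv2.imread('pics/side0.png'); cv2.imwrite('pics/side0z.png',cv2.resize(a[150:270,200:360],None,fx=5,fy=5,interpolation=cv2.INTER_CUBIC))
```

```text
(no output)
```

View pics/top0.png

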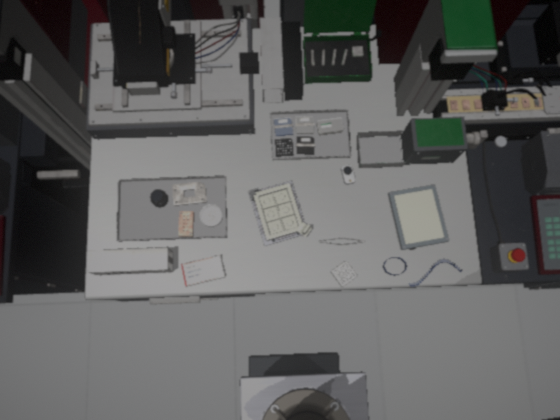

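```bash
sleep 1
```

```text
(no output)
```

View pics/top0z.png

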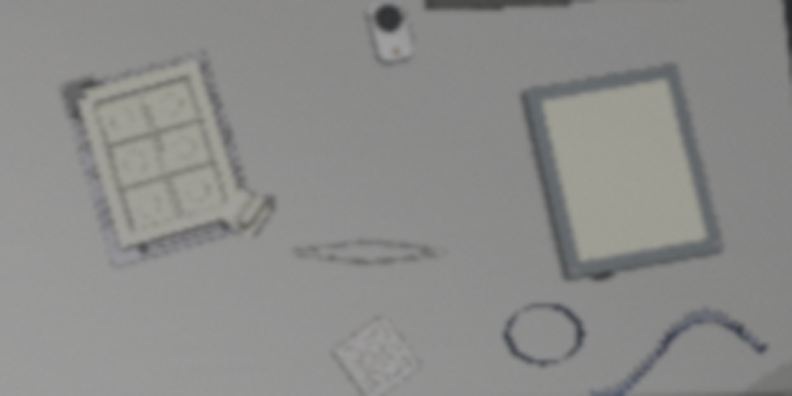

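View pics/side0z.png

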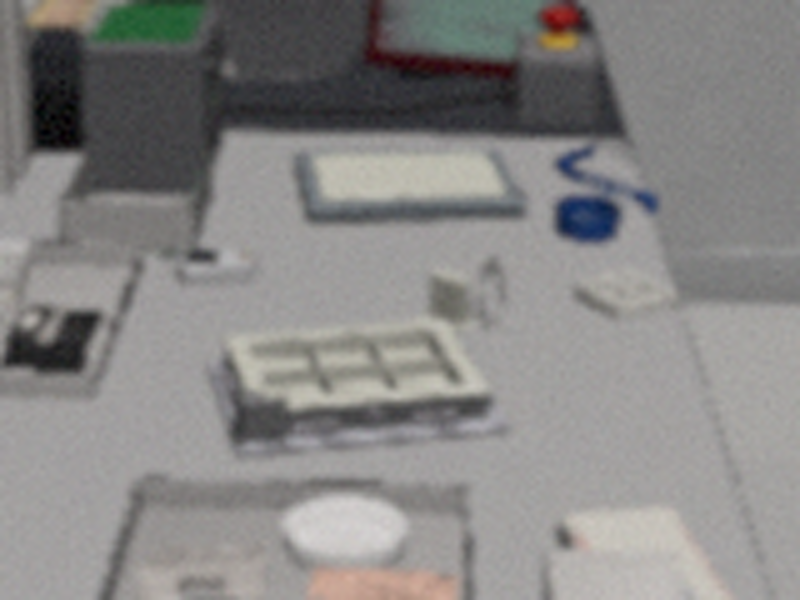

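The top view shows the white pocketed tray with the grey lip at zoom (80,95), the tab at zoom (255,210), the backlight at zoom (620,170), and the tweezers at zoom (370,250). Next I fit the poses.

Run:
```python
from h import *
def ld(n): 
    d=np.load(f'/tmp/{n}0.npz'); return {k:d[k] for k in d}
t=ld('top'); s=ld('side')
def rect(p,box,zp,lab,name):
    im=p['image']; u0,v0,u1,v1=box
    sub=cv2.resize(im[v0:v1,u0:u1],None,fx=4,fy=4,interpolation=cv2.INTER_CUBIC).astype(int)
    m=((sub[...,0]-sub[...,2])>lab).astype(np.uint8)*255
    cv2.imwrite('pics/'+name+'.png',m)
    m=cv2.morphologyEx(m,cv2.MORPH_CLOSE,np.ones((13,13)));m=cv2.morphologyEx(m,cv2.MORPH_OPEN,np.ones((29,29)))
    cs,_=cv2.findContours(m,0,2); c=max(cs,key=cv2.contourArea)[:,0].astype(float)
    T=p['pose']; d=np.c_[((c[:,0]+.5)/4-.5+u0-p['cx'])/p['fx'],((c[:,1]+.5)/4-.5+v0-p['cy'])/p['fy'],np.ones(len(c))]@T[:3,:3].T
    k=(zp-T[2,3])/d[:,2]; P=T[:3,3]+d*k[:,None]
    print(name,cv2.minAreaRect((P[:,:2]*1000).astype(np.float32)))
for l in (10,14,18): rect(t,(245,170,325,250),.024,l,f'mt{l}')
for l in (10,14,18): rect(t,(385,175,455,255),.015,l,f'mb{l}')
for l in (10,14,18): rect(s,(240,208,302,242),.024,l,f'ms{l}')
for p in (t,s):
    C=cloud(p)
    m=(abs(C[...,0]-.52)<.03)&(abs(C[...,1]+.025)<.03)&(C[...,2]>.034)&(C[...,2]<.08)
    P=C[m]; print(m.sum(), P.mean(0).round(4),P.max(0).round(3)) if m.sum() else 0
    for bx in [((.55,.6),(.02,.07)),((.45,.5),(-.1,-.07)),((.5,.58),(-.36,-.3))]:
        m=(C[...,0]>bx[0][0])&(C[...,0]<bx[0][1])&(C[...,1]>bx[1][0])&(C[...,1]<bx[1][1]); print(np.percentile(C[m][:,2],[5,50,95]).round(4))
```

```text
Traceback (most recent call last):
ValueError: max() iterable argument is empty
```

```bash
cat > f.py <<'E'
from h import *
def ld(n): 
    d=np.load(f'/tmp/{n}.npz'); return {k:d[k] for k in d}
def rect(p,box,zp,lab,name,op=13):
    im=p['image']; u0,v0,u1,v1=box
    sub=cv2.resize(cv2.GaussianBlur(im,(3,3),0)[v0:v1,u0:u1],None,fx=4,fy=4,interpolation=cv2.INTER_CUBIC)
    b=cv2.cvtColor(sub,cv2.COLOR_RGB2LAB)[...,2].astype(int)
    m=(b>lab).astype(np.uint8)*255
    m=cv2.morphologyEx(m,cv2.MORPH_CLOSE,np.ones((13,13)));m=cv2.morphologyEx(m,cv2.MORPH_OPEN,np.ones((op,op)))
    cv2.imwrite('pics/'+name+'.png',m)
    cs,_=cv2.findContours(m,0,2)
    if not cs: print(name,'none',np.percentile(b,[5,50,95,99])); return
    c=max(cs,key=cv2.contourArea)[:,0].astype(float)
    T=p['pose']; d=np.c_[((c[:,0]+.5)/4-.5+u0-p['cx'])/p['fx'],((c[:,1]+.5)/4-.5+v0-p['cy'])/p['fy'],np.ones(len(c))]@T[:3,:3].T
    k=(zp-T[2,3])/d[:,2]; P=T[:3,3]+d*k[:,None]
    print(name,cv2.minAreaRect((P[:,:2]*1000).astype(np.float32)))
E
python3 - <<'E'
from f import *
t=ld('top0'); s=ld('side0')
for l in (131,133,135): rect(t,(245,170,325,250),.024,l,f'mt{l}',45)
for l in (131,133,135): rect(t,(385,175,455,255),.015,l,f'mb{l}')
for l in (131,133,135): rect(s,(240,208,302,242),.024,l,f'ms{l}',5)
for p in (t,s):
    C=cloud(p)
    m=(abs(C[...,0]-.52)<.03)&(abs(C[...,1]+.025)<.03)&(C[...,2]>.034)&(C[...,2]<.08)
    P=C[m]; print(m.sum(), P.mean(0).round(4),P.max(0).round(3)) if m.sum() else 0
    for bx in [((.55,.6),(.02,.07)),((.45,.5),(-.1,-.07)),((.5,.58),(-.36,-.3))]:
        m=(C[...,0]>bx[0][0])&(C[...,0]<bx[0][1])&(C[...,1]>bx[1][0])&(C[...,1]<bx[1][1]); print(np.percentile(C[m][:,2],[5,50,95]).round(4))
E
python3 -c "
import cv2,numpy as np
print(0)
l=[cv2.resize(cv2.imread(f'pics/m{k}{v}.png',0),(250,220)) for k in 'tbs' for v in (131,133,135)]
cv2.imwrite('pics/masks.png',np.vstack([np.hstack(l[i:i+3]) for i in (0,3,6)])[:600])"
```

```text
mt131 ((570.9855346679688, 46.57780838012695), (128.92092895507812, 101.24979400634766), 12.39328670501709)
mt133 none [128. 129. 133. 133.]
mt135 none [128. 129. 133. 133.]
mb131 ((544.4493408203125, -329.6934814453125), (133.33804321289062, 103.5773696899414), 8.11484432220459)
mb133 ((542.61865234375, -369.7156066894531), (18.65660858154297, 19.235048294067383), 87.81288146972656)
mb135 none [126. 129. 133. 134.]
ms131 ((566.1640014648438, 19.902793884277344), (158.94314575195312, 157.8124237060547), 13.712286949157715)
ms133 ((599.111083984375, 58.02619934082031), (74.0565185546875, 80.5271224975586), 8.53824520111084)
ms135 none [126. 129. 134. 134.]
37 [ 0.5142 -0.0253  0.0498] [ 0.526 -0.016  0.057]
[0.0088 0.014  0.0227]
[-0.0044  0.0007  0.006 ]
[0.0098 0.0142 0.0189]
51 [ 0.5161 -0.0222  0.0442] [ 0.527 -0.013  0.053]
[0.0127 0.0158 0.0229]
[-0.0013  0.0003  0.0061]
[0.0132 0.0147 0.0164]
0
```

View pics/masks.png

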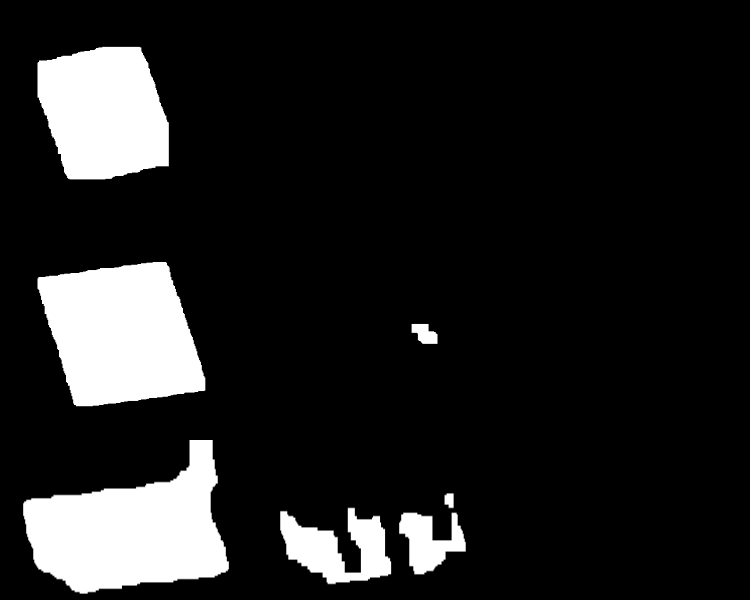

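```bash
cat > g.py <<'E'
from h import *
def rel(P,Rt):
    s=env.observe(); R0=R.from_rotvec(s['eef_rot']); 
    print('pos',np.round(s['eef_pos'],4),'t',s['time'],'F',np.round(s['force'],2),'w',s['width'],'q',np.round(s['qpos'],2))
    print(' linear',np.round(R0.inv().apply(np.array(P)-s['eef_pos']),4),'twist',np.round((R0.inv()*Rt).as_rotvec(),4))
def down(ang):  # tool z along world angle ang (rad)
    z=np.array([np.cos(ang),np.sin(ang),0]);y=np.array([0,0,-1.]);return R.from_matrix(np.c_[np.cross(y,z),y,z])
E
python3 - <<'E'
from g import *
s=env.observe(); print(R.from_rotvec(s['eef_rot']).as_matrix().round(3))
a=np.deg2rad(-128)
for b in (a,a+np.pi): rel([.516,-.024,.20],down(b))
E
```

```text
[[-0.928 -0.     0.373]
 [-0.373 -0.    -0.928]
 [ 0.    -1.     0.   ]]
pos [ 0.2521 -0.6262  0.2313] t 1.1 F [-0.05 -0.6   0.59] w 0.08515982912601167 q [ 1.08  0.48  0.02  1.56 -0.01  1.11 -0.08]
 linear [-0.4697  0.0313 -0.4601] twist [-0.      1.0459 -0.    ]
pos [ 0.2521 -0.6262  0.2313] t 1.1 F [-0.05 -0.6   0.59] w 0.08515982912601167 q [ 1.08  0.48  0.02  1.56 -0.01  1.11 -0.08]
 linear [-0.4697  0.0313 -0.4601] twist [-0.     -2.0957  0.    ]
```

Request:
{"fn": "move_arm", "kwargs": {"commands": [{"jaw":0,"linear":[-0.24,0.016,-0.23],"twist":[0,-1.05,0]},{"jaw":0,"linear":[-0.24,0.016,-0.23],"twist":[0,-1.05,0]},{"jaw":0,"linear":[-0.24,0.016,-0.23],"twist":[0,-1.05,0]},{"jaw":0,"linear":[-0.24,0.016,-0.23],"twist":[0,-1.05,0]},{"jaw":0,"linear":[-0.24,0.016,-0.23],"twist":[0,-1.05,0]},{"jaw":0,"linear":[-0.24,0.016,-0.23],"twist":[0,-1.05,0]},{"jaw":0,"linear":[-0.24,0.016,-0.23],"twist":[0,-1.05,0]},{"jaw":0,"linear":[-0.24,0.016,-0.23],"twist":[0,-1.05,0]}], "newtons": 50}}

```text
time: 1.9
eef_pos: [0.3914, -0.3181, 0.2156]
eef_rot: [-1.145, 1.301, -1.301]
force: [0.5, 0.5, 0.0]
width: 0.0854
```

Run:
```python
from g import *
rel([.516,-.024,.20],down(np.deg2rad(52)))
```

```text
pos [ 0.3914 -0.3181  0.2156] t 1.9 F [0.46 0.55 0.04] w 0.08542410183887082 q [ 0.84  0.23 -0.32  1.96  0.09  0.96  0.35]
 linear [-0.3074  0.0161  0.0865] twist [-1.7000e-03 -1.0338e+00 -9.0000e-04]
```

Request:
{"fn": "move_arm", "kwargs": {"commands": [{"jaw":0,"linear":[-0.307,0.016,0.0865],"twist":[0,-1.034,0]},{"jaw":0,"linear":[-0.307,0.016,0.0865],"twist":[0,-1.034,0]},{"jaw":0,"linear":[-0.307,0.016,0.0865],"twist":[0,-1.034,0]},{"jaw":0,"linear":[-0.307,0.016,0.0865],"twist":[0,-1.034,0]},{"jaw":0,"linear":[-0.307,0.016,0.0865],"twist":[0,-1.034,0]},{"jaw":0,"linear":[-0.307,0.016,0.0865],"twist":[0,-1.034,0]},{"jaw":0,"linear":[-0.307,0.016,0.0865],"twist":[0,-1.034,0]},{"jaw":0,"linear":[-0.307,0.016,0.0865],"twist":[0,-1.034,0]}]}}

```text
time: 2.7
eef_pos: [0.5173, -0.0207, 0.2004]
eef_rot: [-1.505, 0.512, -0.514]
force: [0.1, -0.5, -1.3]
width: 0.086
```

Run:
```python
from g import *
rel([.516,-.024,.20],down(np.deg2rad(52)))
p=env.get_image('wrist'); save(p,'w1'); print(np.round(p['pose'],3).tolist(),p['fx'],p['cx'],p['cy'])
np.savez('/tmp/w1.npz',**p)
for q in ('tab','upper_tray','tucked_corner'): print(q,[(np.round(x['point'],1),round(x['confidence'],2)) for x in env.tip_of(p,q)[:2]])
```

```text
pos [ 0.5173 -0.0207  0.2004] t 2.7 F [ 0.1  -0.55 -1.31] w 0.08601604157116007 q [ 0.47  0.32 -0.65  1.93  0.23  0.97  0.62]
 linear [ 0.001   0.0004 -0.0034] twist [-0.0045  0.0078 -0.0003]
[[0.609, 0.76, 0.225, 0.461], [0.793, -0.586, -0.167, 0.023], [0.004, 0.28, -0.96, 0.344], [0.0, 0.0, 0.0, 1.0]] 325.19226210127806 276.13188772908586 206.570453898922
tab [(array([271.4, 190.4]), 0.55)]
upper_tray [(array([362., 188.]), 0.58)]
tucked_corner [(array([429.9, 190.1]), 0.85)]
```

View pics/w1.png

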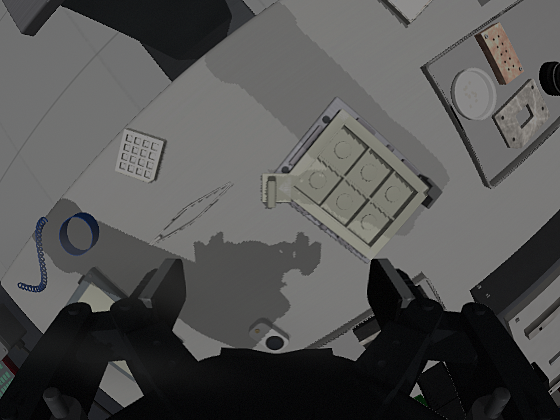

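Run:
```python
import cv2
a=cv2.imread('pics/w1.png'); cv2.imwrite('pics/w1z.png',cv2.resize(a[90:270,250:450],None,fx=4,fy=3.3333,interpolation=cv2.INTER_CUBIC)) if 0 else cv2.imwrite('pics/w1z.png',cv2.resize(a[95:270,250:450],None,fx=3.4,fy=3.4,interpolation=cv2.INTER_CUBIC))
```

```text
(no output)
```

View pics/w1z.png

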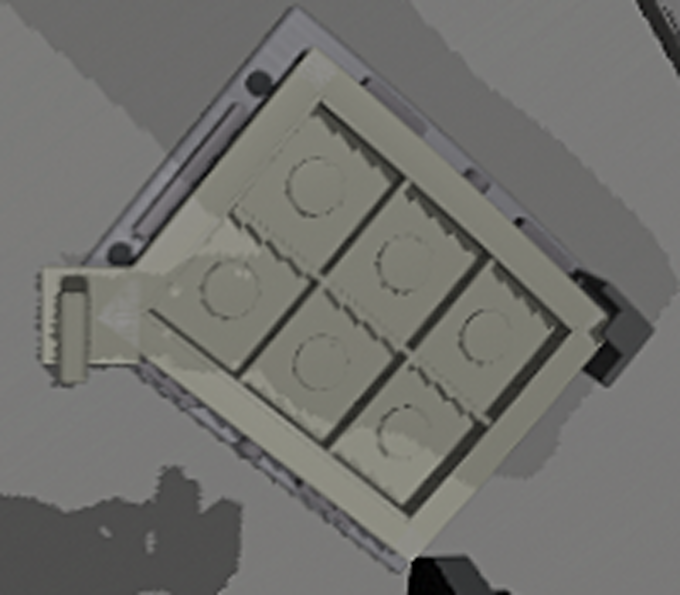

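```bash
cat >> h.py <<'E'
def fish(p,u,v,zp):
    d=np.array([u-p['cx'],v-p['cy']]); r=np.hypot(*d); th=r/p['fx']
    c=np.array([*(d/max(r,1e-9)*np.sin(th)),np.cos(th)]); T=np.array(p['pose']); w=T[:3,:3]@c
    return T[:3,3]+w*(zp-T[2,3])/w[2]
E
python3 - <<'E'
from f import *
p=ld('w1')
z=lambda a,b:((a+.5)/3.4-.5+250,(b+.5)/3.4-.5+95)
A=fish(p,*z(318,48),.024)[:2];B=fish(p,*z(410,553),.024)[:2];C=fish(p,*z(607,325),.024)[:2]
print(A,B,C,np.linalg.norm(A-C),np.linalg.norm(B-C),'ctr',(A+B)/2)
v=C-A; print('yaw',np.rad2deg(np.arctan2(v[1],v[0]))); v=C-B; print(np.rad2deg(np.arctan2(v[1],v[0]))-90); v=A-B; print(np.rad2deg(np.arctan2(v[1],v[0]))-np.rad2deg(np.arctan2(52,-67)))
T=[fish(p,*z(*q),.052) for q in ((62,285),(88,285),(88,383),(62,383))]; print(np.round(T,4),np.mean(T,0))
yaw=np.deg2rad(14.5);c=(A+B)/2
print('tab pred',c+.09*np.array([np.cos(yaw+np.arctan2(-.61,-.793)),np.sin(yaw+np.arctan2(-.61,-.793))]))
E
```

```text
[0.49671206 0.08087565] [0.64712795 0.01487351] [0.62273113 0.1106063 ] 0.129478639973112 0.09879256620297462 ctr [0.57192001 0.04787458]
yaw 13.274591774681745
14.297099811164998
14.123979803902216
[[ 0.5035 -0.0173  0.052 ]
 [ 0.5078 -0.0117  0.052 ]
 [ 0.5296 -0.0285  0.052 ]
 [ 0.5252 -0.0342  0.052 ]] [ 0.51655736 -0.02292885  0.052     ]
tab pred [ 0.51659542 -0.02311267]
```

Run:
```python
from g import *
rel([.5166,-.023,.029],down(np.deg2rad(52)))
```

```text
pos [ 0.5155 -0.0266  0.1999] t 2.9 F [ 0.01 -0.56 -0.61] w 0.08531794635486142 q [ 0.47  0.32 -0.65  1.93  0.23  0.97  0.62]
 linear [-0.0014  0.1709  0.0034] twist [-0.0006 -0.0047  0.0002]
```

Request:
{"fn": "move_arm", "kwargs": {"commands": [{"jaw":0,"linear":[-0.0014,0.04,0.0034],"twist":[0,-0.005,0]},{"jaw":0,"linear":[-0.0014,0.08,0.0034],"twist":[0,-0.005,0]},{"jaw":0,"linear":[-0.0014,0.11,0.0034],"twist":[0,-0.005,0]},{"jaw":0,"linear":[-0.0014,0.13,0.0034],"twist":[0,-0.005,0]},{"jaw":0,"linear":[-0.0014,0.13,0.0034],"twist":[0,-0.005,0]}]}}

```text
time: 3.4
eef_pos: [0.5142, -0.0252, 0.0675]
eef_rot: [-1.509, 0.525, -0.518]
force: [-0.2, 0.1, 0.5]
width: 0.0853
```

Run:
```python
from g import *
p=env.get_image('wrist'); save(p,'w2');np.savez('/tmp/w2.npz',**p)
for q in ('tab',): print(q,[(np.round(x['point'],1),round(x['confidence'],2),fish(p,*x['point'],.038)) for x in env.tip_of(p,q)[:2]])
rel([.5166,-.023,.029],down(np.deg2rad(52)))
```

```text
tab [(array([281.2, 242. ]), 0.62, array([ 0.51682042, -0.02221215,  0.038     ]))]
pos [ 0.5167 -0.0243  0.0704] t 3.5 F [0.35 0.66 0.49] w 0.08534591242034138 q [ 0.38  0.5  -0.56  2.03  0.4   0.72  0.47]
 linear [-0.0009  0.0414  0.001 ] twist [-0.     -0.0022  0.0004]
```

View pics/w2.png

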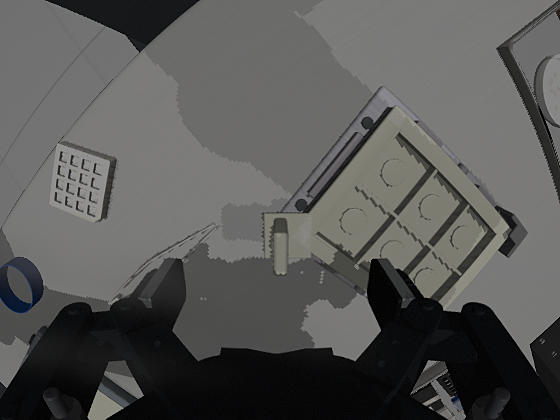

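Request:
{"fn": "move_arm", "kwargs": {"commands": [{"jaw":0,"linear":[-0.001,0.02,0.001],"twist":[0,-0.002,0]},{"jaw":0,"linear":[-0.001,0.035,0.001],"twist":[0,-0.002,0]},{"jaw":0,"linear":[-0.001,0.041,0.001],"twist":[0,-0.002,0]},{"jaw":0,"linear":[-0.001,0.041,0.001],"twist":[0,-0.002,0]},{"jaw":0,"linear":[-0.001,0.041,0.001],"twist":[0,-0.002,0]}]}}

```text
time: 4.0
eef_pos: [0.5169, -0.0229, 0.0299]
eef_rot: [-1.508, 0.519, -0.52]
force: [-0.7, -0.1, 0.8]
width: 0.0851
```

Run:
```python
from g import *
for i in range(2): env.get_image('side')
rel([.5166,-.023,.029],down(np.deg2rad(52)))
```

```text
pos [ 0.517  -0.0229  0.03  ] t 4.1 F [-0.64  0.36 -0.11] w 0.0853355604394804 q [ 0.34  0.57 -0.52  2.05  0.46  0.64  0.42]
 linear [-0.0003  0.001  -0.0004] twist [-0.0007 -0.0003  0.0013]
```

Request:
{"fn": "move_arm", "kwargs": {"commands": [{"jaw":0.7,"linear":[0,0,0],"twist":[0,0,0]},{"jaw":0.7,"linear":[0,0,0],"twist":[0,0,0]},{"jaw":0.7,"linear":[0,0,0],"twist":[0,0,0]},{"jaw":0.7,"linear":[0,0,0],"twist":[0,0,0]},{"jaw":0.7,"linear":[0,0,0],"twist":[0,0,0]}], "newtons": 30}}

```text
time: 4.6
eef_pos: [0.517, -0.0229, 0.03]
eef_rot: [-1.508, 0.518, -0.521]
force: [-0.0, 0.2, -0.6]
width: 0.0259
```

Run:
```python
from g import *
p=env.get_image('wrist'); save(p,'w3')
rel([.5166,-.023,.029],down(np.deg2rad(52)))
```

```text
pos [ 0.517  -0.0229  0.03  ] t 4.65 F [-0.73  0.22  0.6 ] w 0.025560484178244542 q [ 0.34  0.57 -0.52  2.05  0.46  0.64  0.42]
 linear [-0.0002  0.001  -0.0004] twist [-0.0007 -0.0003  0.0013]
```

View pics/w3.png

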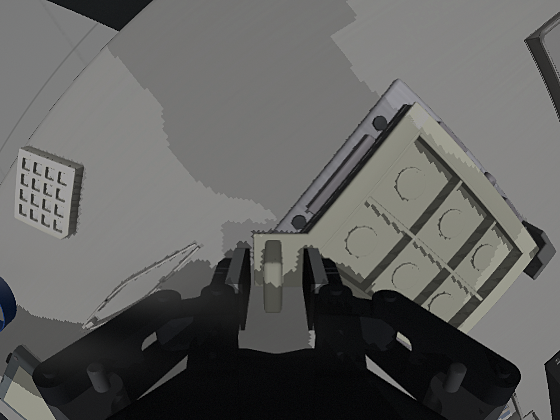

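Request:
{"fn": "move_arm", "kwargs": {"commands": [{"jaw":1,"linear":[0,0,0],"twist":[0,0,0]},{"jaw":1,"linear":[0,0,0],"twist":[0,0,0]},{"jaw":1,"linear":[0,0,0],"twist":[0,0,0]},{"jaw":1,"linear":[0,0,0],"twist":[0,0,0]},{"jaw":1,"linear":[0,0,0],"twist":[0,0,0]}], "newtons": 50}}

```text
time: 5.15
eef_pos: [0.5169, -0.0229, 0.0301]
eef_rot: [-1.508, 0.518, -0.521]
force: [-0.6, -0.1, 2.8]
width: 0.0072
```

```bash
cat >> g.py <<'E'
def tilt(th,draw=0,up=0,yaw=52,tcp0=None):
    # rotate tool about pivot by th raising tab; draw toward tab, up; print row in current tool axes relative to stored base pose
    s=env.observe(); B=np.load('/tmp/base.npz'); p0,r0=B['p'],R.from_rotvec(B['r'])
    u=np.array([np.cos(np.deg2rad(yaw)),np.sin(np.deg2rad(yaw)),0])  # tab->pivot
    piv=B['piv']
    ax=np.cross(u,[0,0,1.]); # rotation about +ax by th takes u->up ; we need -u up
    Q=R.from_rotvec(-ax*th)
    P=piv+Q.apply(p0-piv)-u*draw+np.array([0,0,up]); Rt=Q*r0
    Rc=R.from_rotvec(s['eef_rot'])
    return np.round(Rc.inv().apply(P-s['eef_pos']),4),np.round((Rc.inv()*Rt).as_rotvec(),4),P
E
python3 - <<'E'
from g import *
p=env.get_image('wrist'); save(p,'w4')
s=env.observe();print(s['eef_pos'],s['force'],s['width'])
u=np.array([np.cos(np.deg2rad(52)),np.sin(np.deg2rad(52))])
tab=np.array([.517,-.023]); piv=np.append(tab+.1748*u,.021); print(piv)
np.savez('/tmp/base.npz',p=s['eef_pos'],r=s['eef_rot'],piv=piv)
for th in (.05,.1,.15,.2,.25): print(th,*tilt(th))
for d in (.008,.016,.024): print(d,*tilt(.25,d))
E
```

```text
[ 0.51697014 -0.02293588  0.03008465] [-1.47277256 -0.47110866  2.4847424 ] 0.006731182514770074
[0.62461763 0.11474428 0.021     ]
0.05 [ 0.     -0.0087  0.0007] [-0.05   -0.0001 -0.    ] [ 0.51738414 -0.02240597  0.03880805]
0.1 [ 0.     -0.0174  0.0018] [-0.1    -0.0001 -0.    ] [ 0.51806605 -0.02153317  0.04748694]
0.15 [ 0.     -0.026   0.0033] [-0.15   -0.0002 -0.    ] [ 0.51901416 -0.02031964  0.05609962]
0.2 [ 0.     -0.0345  0.0053] [-2.e-01 -3.e-04 -1.e-04] [ 0.5202261  -0.01876843  0.06462458]
0.25 [ 0.0001 -0.043   0.0077] [-2.5e-01 -3.0e-04 -1.0e-04] [ 0.52169884 -0.01688341  0.07304049]
0.008 [ 0.0001 -0.043  -0.0003] [-2.5e-01 -3.0e-04 -1.0e-04] [ 0.51677355 -0.0231875   0.07304049]
0.016 [ 0.0001 -0.043  -0.0083] [-2.5e-01 -3.0e-04 -1.0e-04] [ 0.51184826 -0.02949158  0.07304049]
0.024 [ 0.0001 -0.043  -0.0163] [-2.5e-01 -3.0e-04 -1.0e-04] [ 0.50692296 -0.03579567  0.07304049]
```

View pics/w4.png

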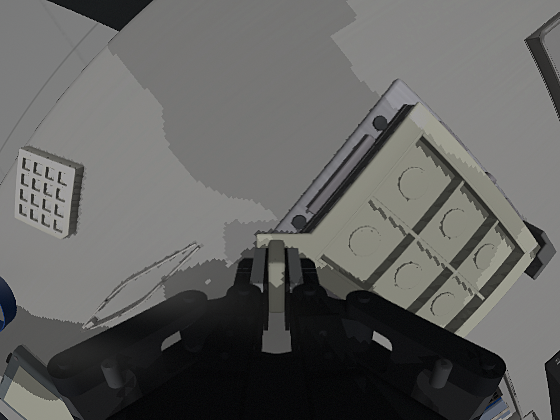

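Request:
{"fn": "move_arm", "kwargs": {"commands": [{"jaw":1,"linear":[0,-0.0043,0.0003],"twist":[-0.025,0,0]},{"jaw":1,"linear":[0,-0.0087,0.0007],"twist":[-0.05,0,0]},{"jaw":1,"linear":[0,-0.013,0.0012],"twist":[-0.075,0,0]},{"jaw":1,"linear":[0,-0.0174,0.0018],"twist":[-0.1,0,0]},{"jaw":1,"linear":[0,-0.0217,0.0025],"twist":[-0.125,0,0]},{"jaw":1,"linear":[0,-0.026,0.0033],"twist":[-0.15,0,0]},{"jaw":1,"linear":[0,-0.026,0.0033],"twist":[-0.15,0,0]}]}}

```text
time: 5.9
eef_pos: [0.5198, -0.0192, 0.0563]
eef_rot: [-1.65, 0.566, -0.49]
force: [-0.4, 0.0, -0.3]
width: 0.0067
```

Run:
```python
from g import *
p=env.get_image('wrist'); save(p,'w5')
q=env.get_image('side'); save(q,'s5'); a=cv2.imread('pics/s5.png'); cv2.imwrite('pics/s5z.png',cv2.resize(a[180:260,210:330],None,fx=5,fy=5,interpolation=cv2.INTER_CUBIC))
s=env.observe();print(s['eef_pos'],s['force'],s['width'],s['ft_torque'])
for th in (.15,.2,.22,.25): print(th,*tilt(th))
```

```text
[ 0.51886876 -0.0201657   0.055776  ] [-0.71114007  0.08580254 -0.77270591] 0.006867052413544493 [ 0.11918002 -0.08783834 -0.01019937]
0.15 [ 0.0002 -0.0003 -0.0001] [-0.0005  0.0002 -0.0003] [ 0.51901416 -0.02031964  0.05609962]
0.2 [ 0.0002 -0.009   0.0006] [-0.0505  0.0002 -0.0003] [ 0.5202261  -0.01876843  0.06462458]
0.22 [ 0.0002 -0.0125  0.001 ] [-0.0705  0.0001 -0.0003] [ 0.52078409 -0.01805424  0.06800521]
0.25 [ 0.0002 -0.0177  0.0017] [-1.005e-01  1.000e-04 -3.000e-04] [ 0.52169884 -0.01688341  0.07304049]
```

View pics/w5.png

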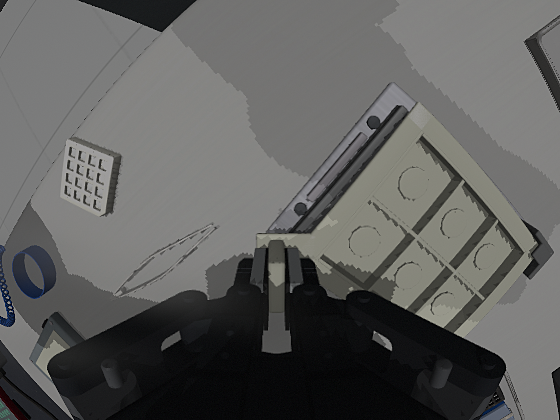

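View pics/s5z.png

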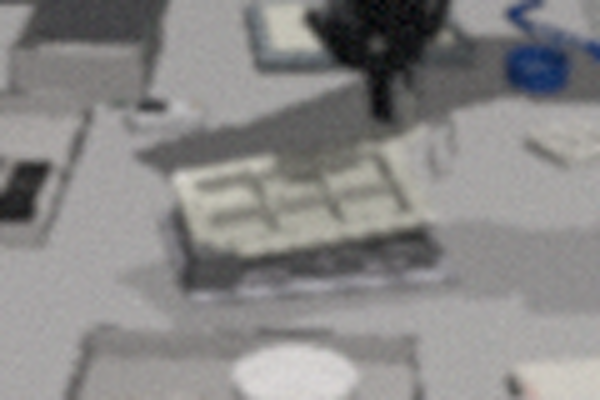

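The tab corner is up, the far corner is still under the lip near wrist pixel (540,255), and the lower tray is flat. I go on to 0.25 rad, then draw.

Request:
{"fn": "move_arm", "kwargs": {"commands": [{"jaw":1,"linear":[0,-0.0045,0.0003],"twist":[-0.025,0,0]},{"jaw":1,"linear":[0,-0.009,0.0006],"twist":[-0.05,0,0]},{"jaw":1,"linear":[0,-0.0133,0.0011],"twist":[-0.075,0,0]},{"jaw":1,"linear":[0,-0.0177,0.0017],"twist":[-0.1,0,0]},{"jaw":1,"linear":[0,-0.0177,0.0017],"twist":[-0.1,0,0]},{"jaw":1,"linear":[0,-0.0177,0.0017],"twist":[-0.1,0,0]}]}}

```text
time: 6.6
eef_pos: [0.5212, -0.017, 0.0726]
eef_rot: [-1.744, 0.6, -0.468]
force: [-0.3, -0.4, -1.6]
width: 0.0071
```

Run:
```python
from g import *
p=env.get_image('wrist'); save(p,'w6')
s=env.observe();print(s['eef_pos'],s['force'],s['width'],s['ft_torque'])
for d in (0,.005,.01,.015,.02,.024): print(d,*tilt(.25,d))
```

```text
[ 0.52100367 -0.01727001  0.07259081] [0.20243098 0.26145878 0.02878593] 0.007114935527710156 [ 0.16003952 -0.13386833 -0.00382974]
0 [ 0.0003 -0.0006  0.0006] [-0.0004 -0.0002 -0.0008] [ 0.52169884 -0.01688341  0.07304049]
0.005 [ 0.0003  0.0006 -0.0042] [-0.0004 -0.0002 -0.0008] [ 0.51862053 -0.02082347  0.07304049]
0.01 [ 0.0003  0.0018 -0.0091] [-0.0004 -0.0002 -0.0008] [ 0.51554222 -0.02476352  0.07304049]
0.015 [ 0.0003  0.0031 -0.0139] [-0.0004 -0.0002 -0.0008] [ 0.51246392 -0.02870357  0.07304049]
0.02 [ 0.0003  0.0043 -0.0188] [-0.0004 -0.0002 -0.0008] [ 0.50938561 -0.03264363  0.07304049]
0.024 [ 0.0003  0.0053 -0.0227] [-0.0004 -0.0002 -0.0008] [ 0.50692296 -0.03579567  0.07304049]
```

View pics/w6.png

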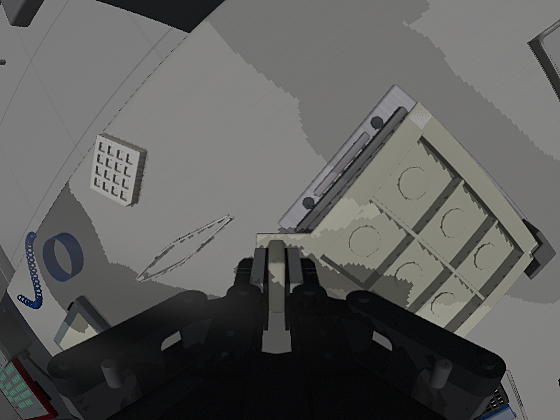

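Forces are near zero, so I draw 20 mm level.

Request:
{"fn": "move_arm", "kwargs": {"commands": [{"jaw":1,"linear":[0,0,-0.0022],"twist":[0,0,0]},{"jaw":1,"linear":[0,0.0006,-0.0042],"twist":[0,0,0]},{"jaw":1,"linear":[0,0.0012,-0.0066],"twist":[0,0,0]},{"jaw":1,"linear":[0,0.0018,-0.0091],"twist":[0,0,0]},{"jaw":1,"linear":[0,0.0025,-0.0115],"twist":[0,0,0]},{"jaw":1,"linear":[0,0.0031,-0.0139],"twist":[0,0,0]},{"jaw":1,"linear":[0,0.0037,-0.0164],"twist":[0,0,0]},{"jaw":1,"linear":[0,0.0043,-0.0188],"twist":[0,0,0]}]}}

```text
time: 7.45
eef_pos: [0.509, -0.0326, 0.0731]
eef_rot: [-1.745, 0.601, -0.468]
force: [1.0, 0.1, -0.4]
width: 0.0072
```

Run:
```python
from g import *
p=env.get_image('wrist'); save(p,'w7')
q=env.get_image('side'); save(q,'s7'); a=cv2.imread('pics/s7.png'); cv2.imwrite('pics/s7z.png',cv2.resize(a[180:260,210:330],None,fx=5,fy=5,interpolation=cv2.INTER_CUBIC))
s=env.observe();print(s['eef_pos'],s['force'],s['width'],s['ft_torque'])
for d,u in ((.02,0),(.021,.02),(.021,.06)): print(d,*tilt(.25,d,u))
```

```text
[ 0.50882674 -0.0328509   0.07304576] [ 0.53066083 -0.18540979 -0.83547421] 0.006965430005269699 [ 0.17924245 -0.21517782 -0.02373649]
0.02 [ 0.0003 -0.0001  0.0005] [-0.     -0.0006 -0.001 ] [ 0.50938561 -0.03264363  0.07304049]
0.021 [ 0.0003 -0.0193 -0.0054] [-0.     -0.0006 -0.001 ] [ 0.50876995 -0.03343164  0.09304049]
0.021 [ 0.0003 -0.058  -0.0153] [-0.     -0.0006 -0.001 ] [ 0.50876995 -0.03343164  0.13304049]
```

View pics/w7.png

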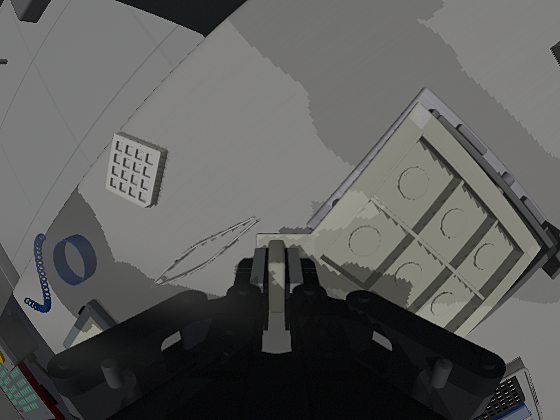

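View pics/s7z.png

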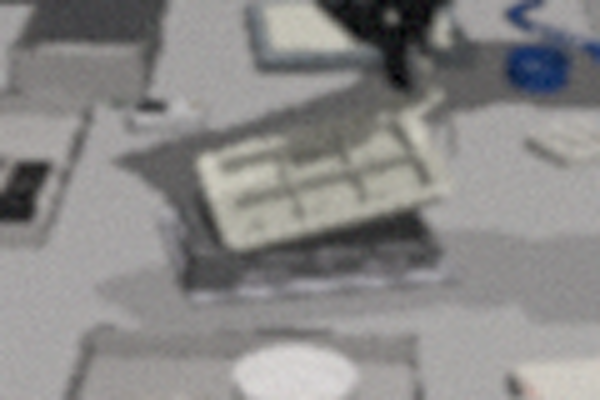

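Request:
{"fn": "move_arm", "kwargs": {"commands": [{"jaw":1,"linear":[0,-0.0035,-0.001],"twist":[0,0,0]},{"jaw":1,"linear":[0,-0.0085,-0.0025],"twist":[0,0,0]},{"jaw":1,"linear":[0,-0.0145,-0.004],"twist":[0,0,0]},{"jaw":1,"linear":[0,-0.0225,-0.006],"twist":[0,0,0]},{"jaw":1,"linear":[0,-0.034,-0.009],"twist":[0,0,0]},{"jaw":1,"linear":[0,-0.046,-0.012],"twist":[0,0,0]},{"jaw":1,"linear":[0,-0.058,-0.0153],"twist":[0,0,0]},{"jaw":1,"linear":[0,-0.058,-0.0153],"twist":[0,0,0]}]}}

```text
time: 8.35
eef_pos: [0.5098, -0.0331, 0.1352]
eef_rot: [-1.744, 0.599, -0.471]
force: [0.7, 0.5, -0.6]
width: 0.0068
```

Run:
```python
from g import *
q=env.get_image('side'); save(q,'s8'); a=cv2.imread('pics/s8.png'); cv2.imwrite('pics/s8z.png',cv2.resize(a[160:260,210:330],None,fx=5,fy=5,interpolation=cv2.INTER_CUBIC))
s=env.observe();print(s['eef_pos'],s['force'],s['width'],s['ft_torque'],s['qpos'])
# target tcp final: tab at backlight ctr + .09*dir ; tcp height above underside .009
u=np.array([np.cos(np.deg2rad(52)),np.sin(np.deg2rad(52))])
t=np.array([.544,-.330])-.09*u
B=np.load('/tmp/base.npz')
print(t); rel([*t,.118+.009],R.from_rotvec(B['r']))
```

```text
[ 0.50928252 -0.0332069   0.13420077] [-0.06889072 -0.39335769 -0.99503751] 0.006961945049535651 [ 0.176889   -0.17381125 -0.01844374] [ 0.2267837   0.46304511 -0.49887506  1.90551628  0.4233136   1.06724127
  0.40626398]
[ 0.48859047 -0.40092097]
pos [ 0.5093 -0.0332  0.1342] t 8.4 F [-0.07 -0.39 -1.  ] w 0.006961945049535651 q [ 0.23  0.46 -0.5   1.91  0.42  1.07  0.41]
 linear [ 0.2104  0.0817 -0.2911] twist [ 0.2485 -0.0008  0.0011]
```

View pics/s8z.png

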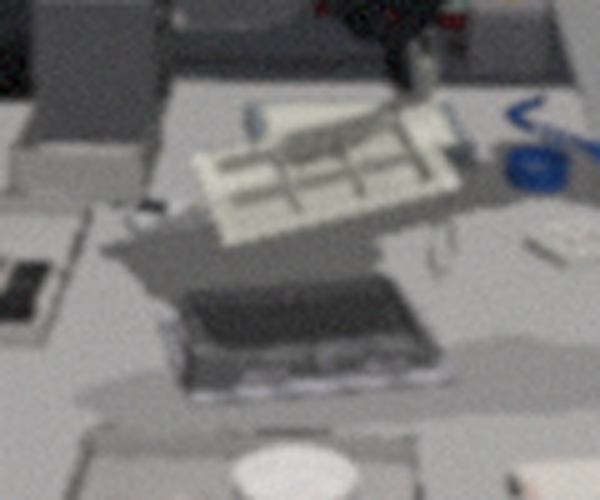

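Request:
{"fn": "move_arm", "kwargs": {"commands": [{"jaw":1,"linear":[0.0,0,0],"twist":[0.05,0,0]},{"jaw":1,"linear":[0.0,0,0],"twist":[0.1,0,0]},{"jaw":1,"linear":[0.01,0.003,-0.014],"twist":[0.15,0,0]},{"jaw":1,"linear":[0.025,0.01,-0.034],"twist":[0.2,0,0]},{"jaw":1,"linear":[0.045,0.0175,-0.062],"twist":[0.248,0,0]},{"jaw":1,"linear":[0.065,0.025,-0.09],"twist":[0.248,0,0]},{"jaw":1,"linear":[0.085,0.033,-0.118],"twist":[0.248,0,0]},{"jaw":1,"linear":[0.105,0.041,-0.146],"twist":[0.248,0,0]}]}}

```text
time: 9.2
eef_pos: [0.4977, -0.2188, 0.1301]
eef_rot: [-1.508, 0.519, -0.522]
force: [0.3, 0.0, -1.5]
width: 0.0073
```

Run:
```python
from g import *
B=np.load('/tmp/base.npz')
rel([.4886,-.4009,.127],R.from_rotvec(B['r']))
```

```text
pos [ 0.4977 -0.2188  0.1301] t 9.2 F [ 0.35  0.   -1.5 ] w 0.0072697908653703 q [ 0.7   0.43 -0.51  1.94  0.28  0.84  0.96]
 linear [ 0.1051  0.0033 -0.1489] twist [ 0.0008 -0.0011  0.0004]
```

Request:
{"fn": "move_arm", "kwargs": {"commands": [{"jaw":1,"linear":[0.018,0.0006,-0.026],"twist":[0,0,0]},{"jaw":1,"linear":[0.037,0.001,-0.052],"twist":[0,0,0]},{"jaw":1,"linear":[0.056,0.0018,-0.079],"twist":[0,0,0]},{"jaw":1,"linear":[0.074,0.0023,-0.105],"twist":[0,0,0]},{"jaw":1,"linear":[0.09,0.003,-0.128],"twist":[0,0,0]},{"jaw":1,"linear":[0.1,0.0033,-0.142],"twist":[0,0,0]},{"jaw":1,"linear":[0.105,0.0033,-0.149],"twist":[0,0,0]},{"jaw":1,"linear":[0.105,0.0033,-0.149],"twist":[0,0,0]}]}}

```text
time: 10.0
eef_pos: [0.4882, -0.4012, 0.1266]
eef_rot: [-1.508, 0.52, -0.522]
force: [-0.6, 0.5, -0.8]
width: 0.0072
```

Run:
```python
from g import *
B=np.load('/tmp/base.npz')
q=env.get_image('side'); save(q,'s9'); a=cv2.imread('pics/s9.png'); cv2.imwrite('pics/s9z.png',cv2.resize(a[120:270,190:350],None,fx=4,fy=4,interpolation=cv2.INTER_CUBIC))
p=env.get_image('top'); save(p,'t9'); a=cv2.imread('pics/t9.png'); cv2.imwrite('pics/t9z.png',cv2.resize(a[165:285,230:470],None,fx=3.3,fy=3.3,interpolation=cv2.INTER_CUBIC))
for n,pp in (('side',q),('top',p)):
  for k in ('upper_tray','backlight'): print(n,k,[(np.round(x['point']),round(x['confidence'],2),unproj(pp,*x['point']).round(3)) for x in env.tip_of(pp,k)[:2]])
w=env.get_image('wrist'); save(w,'w9'); np.savez('/tmp/w9.npz',**w)
print([(np.round(x['point'],1),fish(w,*x['point'],.121)) for x in env.tip_of(w,'upper_tray')[:2]])
rel([.4886,-.4009,.127],R.from_rotvec(B['r']))
C=cloud(q); m=(abs(C[...,0]-.55)<.09)&(abs(C[...,1]+.33)<.07)&(C[...,2]>.08)&(C[...,2]<.135)
P=C[m]; c=P.mean(0); _,_,V=np.linalg.svd(P-c,full_matrices=False); print(m.sum(),c,V[2])
```

```text
side upper_tray [(array([283., 161.]), 0.71, array([ 0.538, -0.294,  0.117])), (array([327., 208.]), 0.66, array([ 0.393, -0.111,  0.009]))]
side backlight [(array([281., 186.]), 0.7, array([ 0.543, -0.313,  0.014]))]
top upper_tray [(array([428., 208.]), 0.97, array([ 0.542, -0.327,  0.111])), (array([340., 243.]), 0.47, array([ 0.481, -0.118, -0.001]))]
top backlight [(array([419., 220.]), 0.61, array([ 0.511, -0.299,  0.119]))]
[(array([439.6, 254.8]), array([ 0.5458138 , -0.32704878,  0.121     ])), (array([551.6, 191.8]), array([ 0.56705237, -0.23850986,  0.121     ]))]
pos [ 0.4887 -0.4001  0.1272] t 10.4 F [ 0.06 -0.14 -1.09] w 0.00698332182870129 q [ 0.91  0.56 -0.45  1.73  0.29  0.92  1.25]
 linear [ 0.0004  0.0002 -0.0007] twist [0.0008 0.0001 0.0004]
370 [ 0.53707116 -0.33217726  0.11684066] [-0.01288877 -0.02963041 -0.99947782]
```

View pics/s9z.png

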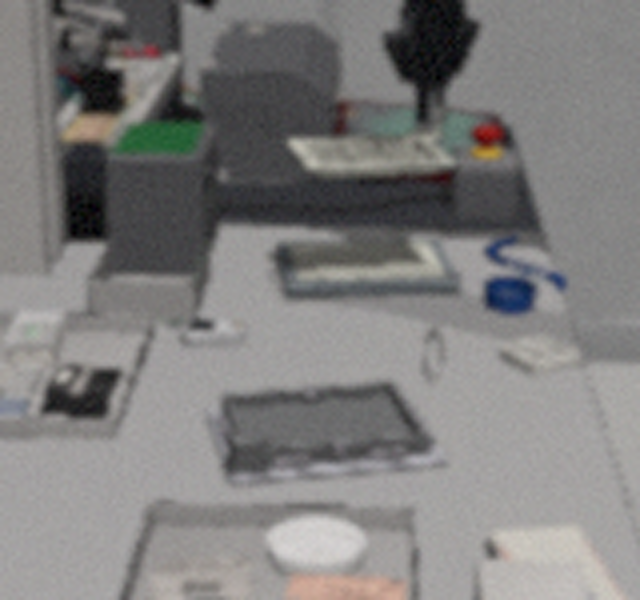

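View pics/t9z.png

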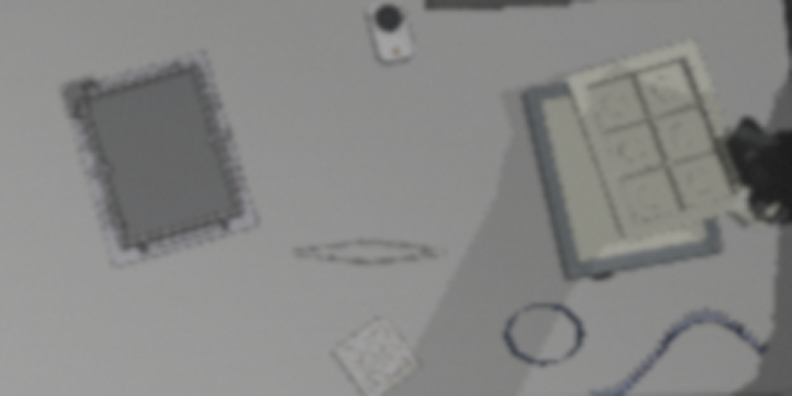

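View pics/w9.png

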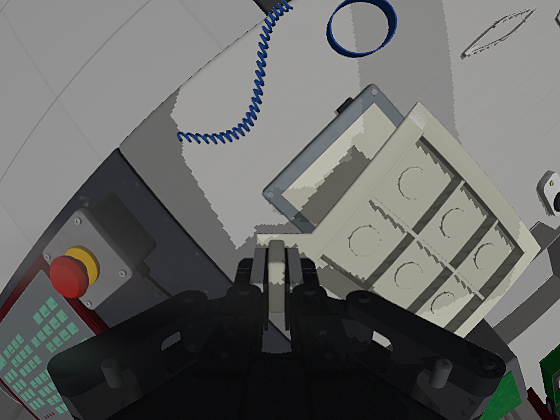

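Everything checks out: tray level and centred over the panel, lower tray in its nest. Handing in.

Run:
```python
from g import *
s=env.observe(); print(s['joint_vel'].round(3),s['time'],s['width']); print(env.sign_off())
```

```text
[ 0.003  0.004  0.005 -0.002  0.002 -0.001  0.002] 10.4 0.00698332182870129
the job is handed in; nothing more can be done
None
```

I gripped the tab and tilted the tray about 0.25 rad around the tucked corner. I then drew it about 20 mm level out from under the lip, lifted it, levelled it and carried it over the backlight. The job was handed in at 10.4 s with the tray still held; no verdict is reported.

Last checks before handing in:

| Item | Reading |
|---|---|
| Tray centre, top camera (x, y) | (0.542, -0.327) m |
| Tray centre, wrist camera (x, y) | (0.546, -0.327) m |
| Backlight centre, fitted from the first top image (x, y) | (0.544, -0.330) m |
| Tray height above the bench | about 0.115 to 0.118 m |
| Tilt | about 0.03 rad |
| Joint speeds | near zero |
| Finger opening | 7 mm, on the 8 mm tab |

- **Lower tray and bystanders:** In the top and side images the lower tray sits flat in its nest. The tweezers, loupe and die tray look unmoved. I judged these by eye and did not measure them. I made no final check of the pad or the slot magazine, and the arm stayed well clear of both.
- **Disagreements:** The network's last backlight point and the side camera's tray point were off because the depth they used was wrong: the held tray covered the panel in the top view, and the side view looks at a shallow angle. The other estimates agreed within a few millimetres.

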